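# Pack the drill bit case and lock its quarter-turn latch

## Robot

A 7-joint arm with a two-finger parallel gripper is mounted at the origin on the work surface. World frame = base frame: x ahead of the robot, y to its left, z up, the work surface at z = 0. Lengths are in mm, angles in rad, forces in N, time in s.
With the tool pointing down it reaches from about 400 to 875 mm from the base axis. Payload 4.4 kg.
Tool frame: the origin (TCP) lies on the mounting face of the last link; the fingertips stand 173 mm ahead of it and the grasp point (between the pads) lies 155 mm ahead of it; z points along the fingers, y is the line along which they close (so a half turn about z gives the same grasp; the last joint's range is limited). The gripper opens to 85 mm and grips with 20 to 120 N. Pads are 22 mm wide; open, the fingers measure 114 mm over their backs; the gripper's body (76 mm by 85 mm) begins 54 mm behind the grasp point. The pads swing forward as they close: fully open they stand 13 mm farther back than shut.
Start: joints at [1.254, 0.628, 0.038, 1.517, -0.027, 0.996, -0.02], TCP at [161.337, -629.671, 404.713] pointing down, gripper open.
Joint ranges: [-3.06, 3.06], [-0.37, 2.12], [-1.25, 1.32], [0.18, 2.47], [-1.1, 4.24], [0.23, 1.98], [-2.94, 2.94]. Speed limits (rad/s): [2.57, 2.57, 3.14, 3.14, 3.14, 3.14, 3.14].

## Interface

Orientations are given as [roll, pitch, yaw] about the fixed x, y, z axes, in that order (R = Rz(yaw) Ry(pitch) Rx(roll)).
In Python, from cell import * gives the robot as it stands. The module is installed in compiled form; this text tells all that it offers.
- The arm moves only by the tool jog_arm, never from a script. Its argument "steps" is a list of rows, each a list of 7 numbers: the opening, from -1 (shut) to 1 (fully open), so that 0 is half open, then the shift along the tool's x, y, z as a fraction of full scale, then the turn, a rotation vector about the tool's x, y, z as a fraction of full scale. A call has 1 to 10 rows; each row shifts and turns the commanded pose from where the row before left it, along the tool's axes as they then stand; what a row does not reach is not made up. Full scale, the value 1, is 500 mm for a shift and 2 rad for a turn. A row lasts 1/8 s, in which the tool goes at most 62.5 mm and 10.7 degrees, less where a joint would pass 70% of its speed; a pose out of reach is approached as far as the arm can. A call with a number of a shift or a turn outside -1 to 1 is refused whole. A call with a gripper value outside its range is refused whole. The fingers move at their own pace and stop on an object; the grip force is fixed at half the most. Time passes only in rows, so rows that do not move let the fingers close. It gives the time, the measured TCP pose, the force, the opening and the grip force at its end, in the units of the state.
- read_state(): the state, without advancing time (a new reading comes with each control period).
- get_image(name): name is "scene" or "top" or "wrist"; returns a dict with "pixels" (384x512x3 uint8, red, green, blue), "depth" (384x512 float32, mm along the optical axis (not along the pixel's ray), 0 where there is no reading), "vertical_fov" (degrees; the focal length in pixels is half the picture's height over the tangent of half this angle, whatever the lens; pixels are square), "cx", "cy" (the principal point, pixels), "R" (3x3) and "t" (3): a world point X has camera coordinates R X + t. Camera axes: x right, y down, z forward; pixel columns grow to the right and rows downward; lengths in mm; the calibration is good to about 2 mm. The wrist camera is an equidistant fisheye: a pixel r from the principal point sees the ray r / f radians off the axis. A picture is of the moment at which its call begins.
- finish_job(): hands the job in; it is judged then, once.
The state is a dict: "clock": time; "qpos": joint angles; "qd": joint speeds; "tau": joint torques, N m; "eef_pos": TCP position; "tool_rot": TCP orientation; "force": force on the tool from outside, world axes, zero at the start; "torque": the same for the moment, N m; "width": finger opening in mm; "gripper_force": force on a finger pad.
Only numpy, scipy, OpenCV 4.12 (cv2) and the standard library are available. Lean on these libraries where they do the work, as an engineer would, in place of code of your own. Each camera call takes 0.05 s, during which the arm holds its last target. There are 200 camera calls.

## Task

Put the loose bit cassettes away in the blue drill bit case: turn the quarter-turn latch to release the clear lid, swing the lid right up, and lay each cassette down in the tray of its own colour. Then shut the lid fully and turn the latch all the way back to locked. Leave the drill, mallet, square and offcut where they lie.

Things in the scene. Friction and masses are not known exactly. Their poses are not given: they have to be found in the camera images.
- latch (a joint): quarter-turn latch: black upright wing (12 x 44 mm, 28 mm tall) on a blue tab at the lid's front edge. rad; 0 = locked (wing along the case's long side), grows clockwise seen from above to the stop at 1.571 = released (wing pointing to the robot). About 0.06 N m, stays where left. Its tongue hooks under a fixed keeper: the lid moves freely only from 1.2 rad up, also when it is shut again
- latch_grip (a point): on the latch's turning axis, 8 mm below the wing's top, 24 mm above the tab; the wing stands on a 36 mm disc, 4 mm high. z along the turning axis (up when the lid is shut), y along the wing's length, turning with it; grip across x (12 mm)
- lid (a joint): clear lid of the case with a blue rim, 106 x 266 mm, 40 mm deep (top 56 mm above the shelf board when shut). rad; 0 = shut, opens upward and away from the robot, stop at 1.75. Its hinge is stiff (0.32 N m): it stays at any angle
- lid_handle (a point): middle of the black round grip bar (10 mm thick, 80 mm clear length along y, 35 mm above the lid's top, 30 mm clear below) of the lid's U handle, near the front edge at the end away from the latch; axes turn with the lid. Shut, it lies at (-95, 70, 75) mm in the frame of lid_hinge
- lid_hinge (a point): on the lid's hinge line, middle of the case's far long side, 16 mm above the shelf board; y along the hinge line; with the lid shut x points away from the robot and z up; turns with the lid. The lid opens by turning about +y. latch_grip lies at (-125, -60, 64) mm in this frame. The case and trays do not move
- tray_red_in (a point): centre of the inner floor of the red tray, 8 mm above the shelf board; inside 84 mm (x) by 44 mm (y), walls 3 mm thick and 8 mm high above this floor. The four trays stand side by side in the blue case, 64 mm apart along y, in any order; the case's own low wall is 16 mm high
- tray_yellow_in (a point): centre of the inner floor of the yellow tray, 8 mm above the shelf board; inside 84 mm (x) by 44 mm (y), walls 3 mm thick and 8 mm high above this floor. The four trays stand side by side in the blue case, 64 mm apart along y, in any order; the case's own low wall is 16 mm high
- tray_green_in (a point): centre of the inner floor of the green tray, 8 mm above the shelf board; inside 84 mm (x) by 44 mm (y), walls 3 mm thick and 8 mm high above this floor. The four trays stand side by side in the blue case, 64 mm apart along y, in any order; the case's own low wall is 16 mm high
- tray_white_in (a point): centre of the inner floor of the white tray, 8 mm above the shelf board; inside 84 mm (x) by 44 mm (y), walls 3 mm thick and 8 mm high above this floor. The four trays stand side by side in the blue case, 64 mm apart along y, in any order; the case's own low wall is 16 mm high
- cassette_red_center (a point): centre of the red bit cassette, a plastic block 66 mm (x) by 28 mm (y) by 36 mm tall (z), about 120 g, with steel bit ends showing in its top; 18 mm above its underside. May be absent
- cassette_yellow_center (a point): centre of the yellow bit cassette, a plastic block 66 mm (x) by 28 mm (y) by 36 mm tall (z), about 120 g, with steel bit ends showing in its top; 18 mm above its underside. May be absent
- cassette_green_center (a point): centre of the green bit cassette, a plastic block 66 mm (x) by 28 mm (y) by 36 mm tall (z), about 120 g, with steel bit ends showing in its top; 18 mm above its underside. May be absent
- cassette_white_center (a point): centre of the white bit cassette, a plastic block 66 mm (x) by 28 mm (y) by 36 mm tall (z), about 120 g, with steel bit ends showing in its top; 18 mm above its underside. May be absent
- drill: cordless drill lying on its side, green and black, 210 mm long, 60 mm high, origin on its underside below the middle of the motor: leave alone
- square: flat steel square, 200 by 130 mm arms, 3 mm thick, origin on the underside at the middle of its long arm: leave alone
- offcut: timber offcut 190 x 90 x 45 mm, origin at the centre of its underside: leave alone
- mallet: black mallet lying down, handle 240 mm, head 60 mm thick and 100 mm long, origin below the head's middle: leave alone
Not all that is in view belongs to the job. Of the things shaped like the part that bears cassette_white_center, the white one is meant.

How it is judged (in metres and radians):
On the way, in this order (a step that is already met when the one before it is completed fails the run):
1. the latch is turned to released while the lid is still shut (value of joint latch above 1.25 rad and value of joint lid below 0.1 rad), for 0.2 s.
2. the lid is swung up to about upright (at least 75 degrees) (value of joint lid above 1.3 rad), for 0.2 s.
3. with the lid open, every cassette present lies in the tray of its own colour (value of joint lid above 1 rad and x of cassette_red_center in the frame of tray_red_in between -0.018 and 0.018 m and y of cassette_red_center in the frame of tray_red_in between -0.014 and 0.014 m and z of cassette_red_center in the frame of tray_red_in between 0.005 and 0.026 m and x of cassette_yellow_center in the frame of tray_yellow_in between -0.018 and 0.018 m and y of cassette_yellow_center in the frame of tray_yellow_in between -0.014 and 0.014 m and z of cassette_yellow_center in the frame of tray_yellow_in between 0.005 and 0.026 m and x of cassette_green_center in the frame of tray_green_in between -0.018 and 0.018 m and y of cassette_green_center in the frame of tray_green_in between -0.014 and 0.014 m and z of cassette_green_center in the frame of tray_green_in between 0.005 and 0.026 m and x of cassette_white_center in the frame of tray_white_in between -0.018 and 0.018 m and y of cassette_white_center in the frame of tray_white_in between -0.014 and 0.014 m and z of cassette_white_center in the frame of tray_white_in between 0.005 and 0.026 m), for 0.2 s.
4. the lid is shut again (value of joint lid below 0.06 rad), for 0.2 s.
At the end, for the whole second after the job is handed in: lid shut (within 0.06 rad), latch back at locked (within 0.25 rad of 0), every cassette present at rest in the tray of its own colour, its centre within 18 mm along and 14 mm across the tray's centre and at most 26 mm above the tray floor (value of joint lid below 0.06 rad and value of joint latch below 0.25 rad and x of cassette_red_center in the frame of tray_red_in between -0.018 and 0.018 m and y of cassette_red_center in the frame of tray_red_in between -0.014 and 0.014 m and z of cassette_red_center in the frame of tray_red_in between 0.005 and 0.026 m and x of cassette_yellow_center in the frame of tray_yellow_in between -0.018 and 0.018 m and y of cassette_yellow_center in the frame of tray_yellow_in between -0.014 and 0.014 m and z of cassette_yellow_center in the frame of tray_yellow_in between 0.005 and 0.026 m and x of cassette_green_center in the frame of tray_green_in between -0.018 and 0.018 m and y of cassette_green_center in the frame of tray_green_in between -0.014 and 0.014 m and z of cassette_green_center in the frame of tray_green_in between 0.005 and 0.026 m and x of cassette_white_center in the frame of tray_white_in between -0.018 and 0.018 m and y of cassette_white_center in the frame of tray_white_in between -0.014 and 0.014 m and z of cassette_white_center in the frame of tray_white_in between 0.005 and 0.026 m and linear speed of each of cassette_red, cassette_yellow, cassette_green, cassette_white below 0.02 m/s); the robot touches nothing.
It fails at once if the drill is moved more than 40 mm (distance of drill from where it was at the start of the episode above 0.04 m).
It fails at once if the square is moved more than 40 mm (distance of square from where it was at the start of the episode above 0.04 m).
It fails at once if the offcut is moved more than 40 mm (distance of offcut from where it was at the start of the episode above 0.04 m).
It fails at once if the mallet is moved more than 40 mm (distance of mallet from where it was at the start of the episode above 0.04 m).
Of cassette_red, cassette_yellow, cassette_green, cassette_white only 3 to 4 are there at a start; the rules pass over those that are not, and their reading is None.
At some moment in a run one of cassette_red, cassette_yellow, cassette_green, cassette_white may be knocked a few centimetres aside while the robot is not near it.
Once in a run the grip may slacken for a moment while it holds something.
It also fails if it takes over 208 s, if anything falls off the work surface, if the arm or the gripper's body presses on something with over 40 N, if the wrist force passes 120 N, or if a joint passes its speed limit or range.

## Working session

There is one attempt and no reset: what is moved stays moved. The work goes in short steps, Python scripts to look and compute and a tool call to move; the robot and the scene stay as the last step left them, time stands still between calls to the robot, and variables do not carry over. Pictures are saved under pics/ and viewed, at most 14 in all, crops included, and the job is handed in when it is done.

Besides the shell and the picture viewer there is one more tool, called after ">>>" by a JSON object that holds its "op" and its "data", one argument or row to a line. jog_arm: Moves the arm, as the interface text tells. Shift numbers are shares of 500 mm and turn numbers shares of 2 rad, none past 1 either way. Its arguments: {"type":"object","properties":{"steps":{"type":"array"}},"required":["steps"]}

```bash
mkdir -p pics; cat > h.py <<'E'
from cell import *
import numpy as np, cv2
from scipy.spatial.transform import Rotation as Ro
def snap(n,f=None):
    d=get_image(n)
    if f: cv2.imwrite('pics/'+f,d['pixels'][:,:,::-1])
    return d
def world(d,u,v,z=None):
    f=192/np.tan(np.radians(d['vertical_fov']/2)); R=np.array(d['R']);t=np.array(d['t'])
    x=(np.asarray(u)-d['cx'])/f;y=(np.asarray(v)-d['cy'])/f
    Z=d['depth'][np.asarray(v).astype(int),np.asarray(u).astype(int)]
    c=np.stack([x*Z,y*Z,Z],-1)
    return (c-t)@R
def st():
    s=read_state();print({k:np.round(v,3).tolist() for k,v in s.items() if k in('clock','qpos','eef_pos','tool_rot','force','width','gripper_force')});return s
E
python3 - <<'E'
from h import *
st()
a=snap('scene','s1.png');b=snap('top','t1.png')
for d in(a,b):print(d['vertical_fov'],d['cx'],d['cy'],np.round(d['R'],3).tolist(),d['t'])
np.savez('t1.npz',**{k:b[k] for k in b});np.savez('s1.npz',**a)
E
```

```text
{'clock': 0.0, 'qpos': [1.254, 0.629, 0.038, 1.518, -0.027, 0.996, -0.02], 'eef_pos': [161.287, -629.35, 403.792], 'tool_rot': [-3.14, 0.0, 0.251], 'force': [0.809, 1.107, 0.522], 'gripper_force': 0.0, 'width': 85.593}
53.889289155900116 258.31442785120305 193.1042373220702 [[0.306, 0.952, 0.015], [0.79, -0.246, -0.561], [-0.53, 0.184, -0.828]] [-220.53939051 -422.76972871 1610.3441409 ]
54.394923633622874 255.95520109564788 194.46612381291416 [[0.071, -0.997, 0.004], [-0.977, -0.071, -0.202], [0.202, 0.01, -0.979]] [  -8.82915987  633.79917268 1243.04245207]
```

View pics/s1.png

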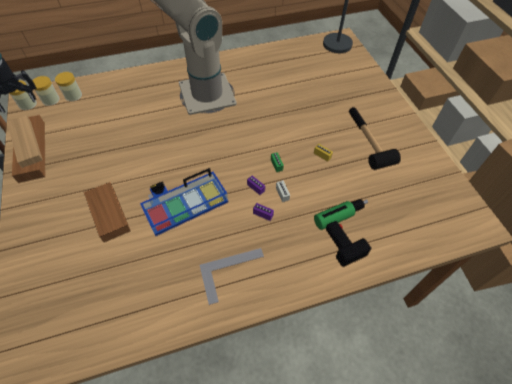

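View pics/t1.png

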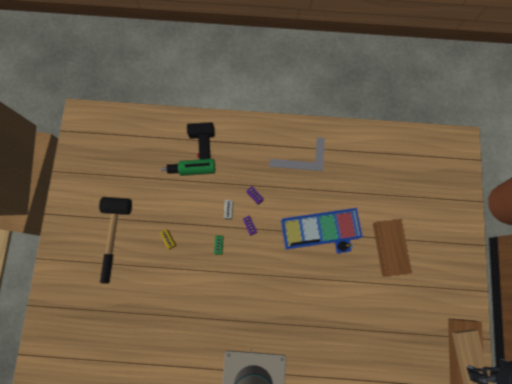

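The scene camera shows the case at about (185,203) with tray order yellow, white, green, red; the latch is at (158,188) near the red end. Loose cassettes are green (277,162), white (283,190) and yellow (323,153), with no red and two purple decoys. The top view agrees: case (321,228), latch (344,246), yellow (169,239), green (219,245), white (228,209).

```bash
cat >> h.py <<'E'
def seg(d,lo,hi,box):
    hsv=cv2.cvtColor(d['pixels'],cv2.COLOR_RGB2HSV); m=cv2.inRange(hsv,np.array(lo),np.array(hi))
    k=np.zeros_like(m);x0,y0,x1,y1=box;k[y0:y1,x0:x1]=m[y0:y1,x0:x1]
    v,u=np.nonzero(k);return u,v
def rect(P):
    (c,s,a)=cv2.minAreaRect(P[:,:2].astype(np.float32));b=np.array(cv2.boxPoints((c,s,a)))
    e=max([b[1]-b[0],b[2]-b[1]],key=lambda q:np.hypot(*q));return np.round(c,1),np.round(s,1),round(float(np.arctan2(e[1],e[0])),3)
E
python3 - <<'E'
from h import *
for n,bx in(('t1',dict(Y=(155,225,185,252),G=(208,232,230,258),W=(220,196,236,222),case=(275,203,366,256),latch=(332,236,356,256))),
 ('s1',dict(Y=(312,143,335,163),G=(268,150,288,174),W=(274,178,294,203),case=(138,165,232,236),latch=(148,178,170,200)))):
    d=dict(np.load(n+'.npz'));
    col=dict(Y=((18,110,60),(35,255,255)),G=((40,90,40),(90,255,255)),W=((0,0,130),(180,60,255)),case=((105,140,40),(125,255,255)),latch=((0,0,0),(180,255,60)))
    for k,b in bx.items():
        u,v=seg(d,*col[k],b)
        P=world(d,u,v);print(n,k,len(u),np.round(np.median(P,0),1),np.round(np.percentile(P[:,2],[2,50,98])),rect(P) )
E
```

```text
t1 Y 208 [458.4 336.2  33.1] [-4. 33. 41.] (array([461.7, 344.4]), array([80.8, 40. ]), 0.627)
t1 G 125 [452.4 153.4  34.7] [15. 35. 40.] (array([452.1, 157. ]), array([65.3, 26.1]), 0.015)
t1 W 58 [582.7 141.7  35.2] [30. 35. 42.] (array([581.3, 135.7]), array([62. , 24.6]), 0.007)
t1 case 493 [ 505.6 -194.9   55.8] [50. 56. 96.] (array([ 498.3, -141.9]), array([153. , 390.3]), -1.281)
t1 latch 69 [ 474.1 -269.1   64.1] [54. 64. 90.] (array([ 475.4, -269.6]), array([28.7, 35.5]), -0.777)
s1 Y 224 [463.8 333.   25.6] [-2. 26. 39.] (array([446.1, 346.3]), array([83. , 67.8]), 0.564)
s1 G 142 [463.7 149.8  34.1] [ 7. 34. 41.] (array([441.5, 155.8]), array([97.4, 30.5]), 0.016)
s1 W 96 [579.4 135.7  36.5] [-0. 36. 41.] (array([894.7,  -5.8]), array([ 44.7, 809.5]), -0.416)
s1 case 649 [ 569.9 -219.8   56.2] [12. 56. 64.] (array([ 841.5, -137.5]), array([792.4, 264.1]), 0.196)
s1 latch 104 [ 483.5 -271.4   78.1] [57. 78. 91.] (array([ 484.4, -271.5]), array([18.8, 40.6]), -1.15)
```

```bash
cat >> h.py <<'E'
def plan(tgt,yaw,grip,n=None,s=None):
    """rows to bring TCP straight to tgt (mm) with tool down at yaw"""
    s=s or read_state();p=np.array(s['eef_pos']);R=Ro.from_euler('xyz',s['tool_rot']);T=Ro.from_euler('xyz',[np.pi,0,yaw])
    d=np.array(tgt)-p; rv=(R.inv()*T).as_rotvec()
    n=n or int(max(np.ceil(np.linalg.norm(d)/60),np.ceil(np.linalg.norm(rv)/.18),1))
    for i in range(n):
        Ri=R*Ro.from_rotvec(rv*i/n)
        print([grip]+np.round(np.r_[Ri.inv().apply(d/n)/500,rv/n/2],4).tolist())
def ortho(d,c,half,z,sc=2):
    """top-down orthophoto of plane z, image up=+x, left=+y, sc px/mm"""
    n=int(2*half*sc);r,q=np.mgrid[0:n,0:n];X=np.stack([c[0]+half-r/sc,c[1]+half-q/sc,np.full(r.shape,z)],-1)
    C=X@np.array(d['R']).T+np.array(d['t']);f=192/np.tan(np.radians(d['vertical_fov']/2))
    rr=np.hypot(C[...,0],C[...,1]);th=np.arctan2(rr,C[...,2]);k=f*th/np.maximum(rr,1e-6)
    return cv2.remap(d['pixels'],(d['cx']+k*C[...,0]).astype(np.float32),(d['cy']+k*C[...,1]).astype(np.float32),cv2.INTER_LINEAR)[:,:,::-1]
E
python3 - <<'E'
from h import *
for n,b in(('t1',(275,203,366,256)),('s1',(138,165,232,236))):
    d=dict(np.load(n+'.npz'));u,v=seg(d,(105,140,40),(125,255,255),b);P=world(d,u,v)
    P=P[(P[:,2]>46)&(P[:,2]<64)];P=P[np.linalg.norm(P[:,:2]-[530,-200],axis=1)<170]
    c,s,a=rect(P);print(n,len(P),c,s,a)
    # project in frame yaw .19
    for yaw in(.17,.19,.21):
        q=P[:,:2]@np.array([[np.cos(yaw),-np.sin(yaw)],[np.sin(yaw),np.cos(yaw)]]);print(yaw,np.percentile(q,[0,2,98,100],axis=0).round(1).tolist())
plan([473,-271,400],1.76,0.0)
E
```

```text
t1 464 [ 513.7 -200.5] [141.1 264.2] -1.353
0.17 [[404.1, -417.8], [408.3, -404.1], [545.8, -153.4], [548.0, -151.2]]
0.19 [[397.4, -426.8], [401.2, -413.6], [538.1, -163.3], [540.1, -161.1]]
0.21 [[390.5, -435.5], [394.0, -422.5], [530.7, -173.0], [531.9, -170.9]]
s1 433 [ 519.9 -202.3] [140.5 263.5] -1.349
0.17 [[412.2, -418.4], [428.9, -416.7], [549.9, -156.9], [554.9, -152.9]]
0.19 [[404.7, -427.9], [421.5, -426.6], [542.5, -167.2], [546.6, -163.4]]
0.21 [[397.0, -437.4], [414.3, -436.1], [535.7, -176.5], [538.0, -173.8]]
[0.0, 0.0869, -0.06, 0.001, -0.0001, -0.0001, -0.0838]
[0.0, 0.0957, -0.0446, 0.0009, -0.0001, -0.0001, -0.0838]
[0.0, 0.1018, -0.028, 0.0009, -0.0001, -0.0001, -0.0838]
[0.0, 0.105, -0.0106, 0.0009, -0.0001, -0.0001, -0.0838]
[0.0, 0.1053, 0.007, 0.0009, -0.0001, -0.0001, -0.0838]
[0.0, 0.1027, 0.0245, 0.0009, -0.0001, -0.0001, -0.0838]
[0.0, 0.0971, 0.0413, 0.0009, -0.0001, -0.0001, -0.0838]
[0.0, 0.0889, 0.0569, 0.0009, -0.0001, -0.0001, -0.0838]
[0.0, 0.0781, 0.071, 0.0009, -0.0001, -0.0001, -0.0838]
```

>>> {"op": "jog_arm", "data": {
  "steps": [
    [0,0.087,-0.06,0,0,0,-0.084],
    [0,0.096,-0.045,0,0,0,-0.084],
    [0,0.102,-0.028,0,0,0,-0.084],
    [0,0.105,-0.011,0,0,0,-0.084],
    [0,0.105,0.007,0,0,0,-0.084],
    [0,0.103,0.024,0,0,0,-0.084],
    [0,0.097,0.041,0,0,0,-0.084],
    [0,0.089,0.057,0,0,0,-0.084],
    [0,0.078,0.071,0,0,0,-0.084],
    [0,0,0,0,0,0,0]
  ]
}}

```text
clock: 1.35
eef_pos: [475.1, -266.0, 404.7]
tool_rot: [3.139, -0.002, 1.772]
force: [-1.2, -0.9, -0.1]
width: 42.8
gripper_force: 0.0
```

```bash
python3 - <<'E'
from h import *
st();d=snap('wrist','w1.png');np.savez('w1.npz',**d);print(d['vertical_fov'],d['t'])
o=ortho(d,(500,-215),150,56);cv2.imwrite('pics/o1.png',np.hstack([o[:, :],]))
E
```

```text
{'clock': 1.35, 'qpos': [0.733, 0.501, -0.405, 1.806, 0.243, 0.883, 0.419], 'eef_pos': [475.13, -266.011, 404.726], 'tool_rot': [3.139, -0.002, 1.772], 'force': [-1.244, -0.944, -0.056], 'gripper_force': 0.0, 'width': 42.757}
65.70646984690485 [-413.56322819 -376.00898547  282.76520999]
```

View pics/o1.png

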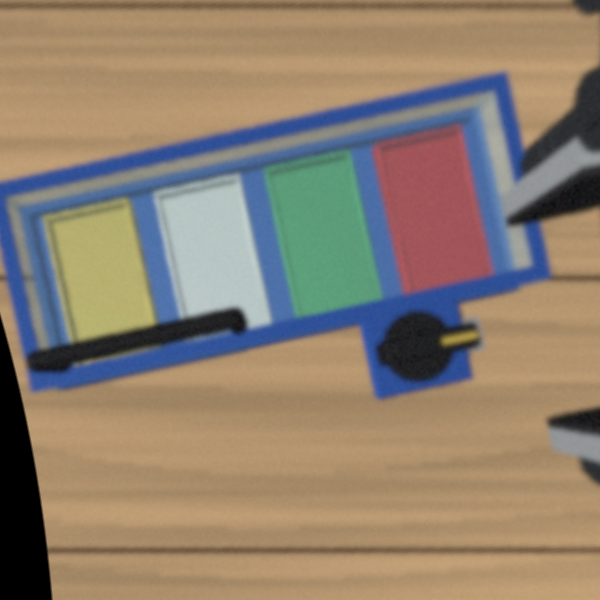

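The rectified wrist view at the 56 mm plane shows the lid's far-right corner at (505,73), near-right at (550,275) and near-left at (32,390), giving a 265 mm long side. The latch disc is at (418,347), which is world (476,-274), and matches the geometry given (hinge at (585,-188), case yaw 0.219).

```bash
python3 - <<'E'
from h import *
plan([476,-273.7,240],1.79,-0.3,4)
E
```

```text
[-0.3, -0.0029, 0.0008, 0.0822, 0.0, -0.0001, -0.0029]
[-0.3, -0.0029, 0.0007, 0.0822, 0.0, -0.0001, -0.0029]
[-0.3, -0.0028, 0.0007, 0.0822, 0.0, -0.0001, -0.0029]
[-0.3, -0.0028, 0.0007, 0.0822, 0.0, -0.0001, -0.0029]
```

>>> {"op": "jog_arm", "data": {
  "steps": [
    [0,-0.003,0.001,0.082,0,0,-0.003],
    [0,-0.003,0.001,0.082,0,0,-0.003],
    [0,-0.003,0.001,0.082,0,0,-0.003],
    [0,-0.003,0.001,0.082,0,0,-0.003],
    [0,0,0,0,0,0,0],
    [0,0,0,0,0,0,0]
  ]
}}

```text
clock: 2.15
eef_pos: [475.6, -276.6, 241.7]
tool_rot: [3.141, 0.001, 1.785]
force: [0.3, 0.9, -0.2]
width: 42.7
gripper_force: 0.0
```

```bash
python3 - <<'E'
from h import *
st();plan([476,-273.7,240],1.79,-0.3,1)
E
```

```text
{'clock': 2.15, 'qpos': [0.664, 0.737, -0.291, 1.924, 0.389, 0.534, 0.322], 'eef_pos': [475.557, -276.608, 241.733], 'tool_rot': [3.141, 0.001, 1.785], 'force': [0.283, 0.901, -0.202], 'gripper_force': 0.0, 'width': 42.745}
[-0.3, 0.0055, 0.0021, 0.0035, 0.0003, 0.0005, -0.0024]
```

>>> {"op": "jog_arm", "data": {
  "steps": [
    [0,0.005,0.001,0.003,0,0,0],
    [-1,0,0,0,0,0,0],
    [-1,0,0,0,0,0,0],
    [-1,0,0,0,0,0,0],
    [-1,0,0,0,0,0,0],
    [-1,0,0,0,0,0,0]
  ]
}}

```text
clock: 2.9
eef_pos: [476.3, -273.2, 240.3]
tool_rot: [3.139, 0.001, 1.787]
force: [1.0, 2.1, 6.7]
width: 10.7
gripper_force: 62.5
```

>>> {"op": "jog_arm", "data": {
  "steps": [
    [-1,0,0,0,0,0,0.078],
    [-1,0,0,0,0,0,0.078],
    [-1,0,0,0,0,0,0.078],
    [-1,0,0,0,0,0,0.078],
    [-1,0,0,0,0,0,0.078],
    [-1,0,0,0,0,0,0.078],
    [-1,0,0,0,0,0,0.078],
    [-1,0,0,0,0,0,0.078],
    [-1,0,0,0,0,0,0.078],
    [-1,0,0,0,0,0,0.078]
  ]
}}

```text
clock: 4.15
eef_pos: [476.8, -273.5, 240.4]
tool_rot: [3.139, -0.004, 0.222]
force: [1.8, 0.2, 3.7]
width: 10.7
gripper_force: 62.3
```

>>> {"op": "jog_arm", "data": {
  "steps": [
    [-1,0,0,0,0,0,0],
    [-1,0,0,0,0,0,0],
    [-0.3,0,0,0,0,0,0],
    [-0.3,0,0,0,0,0,0],
    [-0.3,0,0,0,0,0,0],
    [-0.3,0,0,-0.1,0,0,0],
    [-0.3,0,0,-0.1,0,0,0]
  ]
}}

```text
clock: 5.03
eef_pos: [475.1, -273.2, 339.6]
tool_rot: [-3.14, 0.002, 0.227]
force: [1.6, -0.7, 0.1]
width: 29.7
gripper_force: 0.0
```

```bash
python3 - <<'E'
from h import *
st();d=snap('wrist');o=ortho(d,(500,-215),150,56);cv2.imwrite('pics/o2.png',o)
H=np.array([585,-188.]);a=.219;ex=np.array([np.cos(a),np.sin(a)]);ey=np.array([-ex[1],ex[0]])
h=H-95*ex+70*ey;print('handle',h)
plan([*h,340],1.79,0)
E
```

```text
{'clock': 5.025, 'qpos': [0.365, 0.573, 0.159, 1.874, -0.133, 0.707, -0.744], 'eef_pos': [475.105, -273.154, 339.637], 'tool_rot': [-3.14, 0.002, 0.227], 'force': [1.552, -0.696, 0.06], 'gripper_force': 0.0, 'width': 29.717}
handle [ 477.06130369 -140.31103022]
[0, 0.0067, -0.0291, 0.0012, 0.0006, -0.0, -0.0869]
[0, 0.0117, -0.0274, 0.0013, 0.0006, -0.0, -0.0869]
[0, 0.0162, -0.025, 0.0013, 0.0006, -0.0, -0.0869]
[0, 0.0203, -0.0218, 0.0013, 0.0006, -0.0, -0.0869]
[0, 0.0238, -0.018, 0.0014, 0.0006, -0.0, -0.0869]
[0, 0.0265, -0.0136, 0.0014, 0.0006, -0.0, -0.0869]
[0, 0.0285, -0.0088, 0.0014, 0.0006, -0.0, -0.0869]
[0, 0.0296, -0.0038, 0.0014, 0.0006, -0.0, -0.0869]
[0, 0.0298, 0.0014, 0.0014, 0.0006, -0.0, -0.0869]
```

View pics/o2.png

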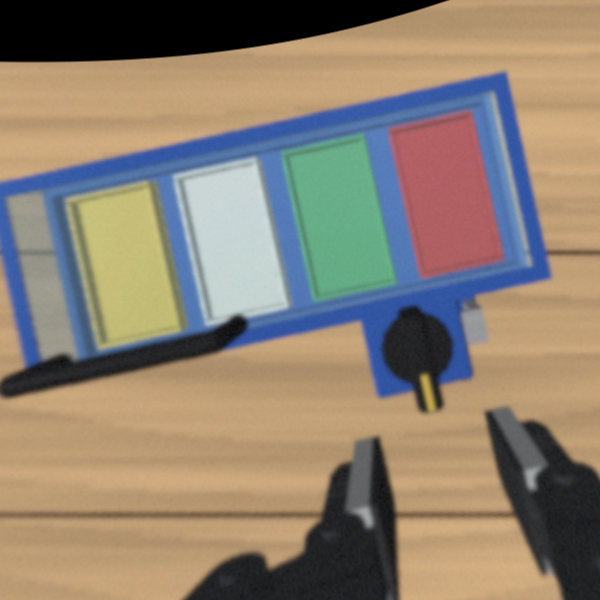

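The wing at (425,375) now points to the robot, so the latch is released and the lid is still shut. Next is the handle.

>>> {"op": "jog_arm", "data": {
  "steps": [
    [0,0.007,-0.029,0,0,0,-0.087],
    [0,0.012,-0.027,0,0,0,-0.087],
    [0,0.016,-0.025,0,0,0,-0.087],
    [0,0.02,-0.022,0,0,0,-0.087],
    [0,0.024,-0.018,0,0,0,-0.087],
    [0,0.0265,-0.0135,0,0,0,-0.087],
    [0,0.0285,-0.009,0,0,0,-0.087],
    [0,0.0295,-0.004,0,0,0,-0.087],
    [0,0.03,0.001,0,0,0,-0.087],
    [0,0,0,0,0,0,0]
  ]
}}

```text
clock: 6.32
eef_pos: [475.2, -138.4, 339.0]
tool_rot: [-3.141, -0.001, 1.793]
force: [-1.0, -0.1, 1.0]
width: 42.9
gripper_force: 0.0
```

```bash
python3 - <<'E'
from h import *
st();d=snap('wrist');o=ortho(d,(490,-140),60,91,4)
g=cv2.inRange(cv2.cvtColor(o,cv2.COLOR_BGR2GRAY),0,45);n,l,s,c=cv2.connectedComponentsWithStats(g)
for i in range(1,n):
    if s[i,4]>600:print(s[i],np.round([550-c[i][1]/4,-80-c[i][0]/4],1),rect(np.argwhere(l==i)[:,:]/4.))
plan([477,-140.3,246],1.79,0,3)
E
```

```text
{'clock': 6.325, 'qpos': [0.427, 0.517, -0.287, 2.006, 0.232, 0.65, 0.212], 'eef_pos': [475.191, -138.379, 339.037], 'tool_rot': [-3.141, -0.001, 1.793], 'force': [-0.985, -0.064, 0.973], 'gripper_force': 0.0, 'width': 42.889}
[ 296    0  184  143 9833] [ 532.2 -184. ] (array([15.7, 96.4]), array([29.6, 53.2]), -1.313)
[   39   234   394   112 12871] [ 477.7 -139.1] (array([72.2, 58.8]), array([  8.7, 100.7]), -1.355)
[ 358  387  122   48 3412] [ 447.2 -188.6] (array([104.2, 105.1]), array([11.5, 30.9]), -1.454)
[0, -0.0009, 0.0011, 0.062, -0.0, -0.0, 0.0]
[0, -0.0009, 0.001, 0.062, -0.0, -0.0, 0.0]
[0, -0.0009, 0.001, 0.062, -0.0, -0.0, 0.0]
```

Bar measured at (477.7,-139), which agrees with the predicted position. Descending and gripping.

>>> {"op": "jog_arm", "data": {
  "steps": [
    [0,-0.001,0.0015,0.062,0,0,0],
    [0,-0.001,0.0015,0.062,0,0,0],
    [0,0,0.0015,0.062,0,0,0],
    [0,0,0,0,0,0,0],
    [-1,0,0,0,0,0,0],
    [-1,0,0,0,0,0,0],
    [-1,0,0,0,0,0,0],
    [-1,0,0,0,0,0,0],
    [-1,0,0,0,0,0,0]
  ]
}}

```text
clock: 7.5
eef_pos: [478.0, -140.0, 247.5]
tool_rot: [3.14, 0.001, 1.792]
force: [-0.7, -0.4, 7.3]
width: 7.8
gripper_force: 58.7
```

```bash
python3 - <<'E'
from h import *
s=st()
# arc: tool y ~ case +x ; tool z down ; grasp from current; bar (-95,75) rotating by th about +y
r=np.hypot(95,75);a0=np.arctan2(75,-95)
th=np.linspace(0,1.62,25);X=r*np.cos(a0-th);Z=r*np.sin(a0-th)
for i in range(24):print(i+1,round(th[i+1],2),np.round([(X[i+1]-X[i])/500,-(Z[i+1]-Z[i])/500],3).tolist())
E
```

```text
{'clock': 7.5, 'qpos': [0.367, 0.674, -0.206, 2.064, 0.312, 0.43, 0.142], 'eef_pos': [478.034, -140.026, 247.483], 'tool_rot': [3.14, 0.001, 1.792], 'force': [-0.731, -0.448, 7.3], 'gripper_force': 58.67, 'width': 7.808}
1 0.07 [0.011, -0.012]
2 0.14 [0.011, -0.012]
3 0.2 [0.012, -0.011]
4 0.27 [0.013, -0.01]
5 0.34 [0.013, -0.009]
6 0.4 [0.014, -0.008]
7 0.47 [0.015, -0.007]
8 0.54 [0.015, -0.006]
9 0.61 [0.015, -0.005]
10 0.68 [0.016, -0.004]
11 0.74 [0.016, -0.003]
12 0.81 [0.016, -0.002]
13 0.88 [0.016, -0.001]
14 0.94 [0.016, 0.0]
15 1.01 [0.016, 0.001]
16 1.08 [0.016, 0.002]
17 1.15 [0.016, 0.003]
18 1.22 [0.016, 0.004]
19 1.28 [0.015, 0.006]
20 1.35 [0.015, 0.007]
21 1.42 [0.014, 0.008]
22 1.48 [0.014, 0.009]
23 1.55 [0.013, 0.009]
24 1.62 [0.013, 0.01]
```

>>> {"op": "jog_arm", "data": {
  "steps": [
    [-1,0,0.011,-0.012,0,0,0],
    [-1,0,0.011,-0.012,0,0,0],
    [-1,0,0.012,-0.011,0,0,0],
    [-1,0,0.013,-0.01,0,0,0],
    [-1,0,0.013,-0.009,0,0,0],
    [-1,0,0.014,-0.008,0,0,0]
  ]
}}

```text
clock: 8.25
eef_pos: [510.9, -133.0, 277.1]
tool_rot: [-3.132, -0.0, 1.791]
force: [-9.9, -5.6, 4.9]
width: 7.8
gripper_force: 58.5
```

>>> {"op": "jog_arm", "data": {
  "steps": [
    [-1,0,0.015,-0.007,0,0,0],
    [-1,0,0.015,-0.006,0,0,0],
    [-1,0,0.015,-0.005,0,0,0],
    [-1,0,0.016,-0.004,0,0,0],
    [-1,0,0.016,-0.003,0,0,0],
    [-1,0,0.016,-0.002,0,0,0],
    [-1,0,0.016,-0.001,0,0,0],
    [-1,0,0.016,0,0,0,0],
    [-1,0,0.016,0.001,0,0,0]
  ]
}}

```text
clock: 9.38
eef_pos: [582.3, -117.0, 292.3]
tool_rot: [-3.14, 0.002, 1.792]
force: [-2.7, -3.2, 3.1]
width: 7.8
gripper_force: 63.2
```

>>> {"op": "jog_arm", "data": {
  "steps": [
    [-1,0,0.016,0.002,0,0,0],
    [-1,0,0.016,0.003,0,0,0],
    [-1,0,0.016,0.004,0,0,0],
    [-1,0,0.015,0.006,0,0,0]
  ]
}}

```text
clock: 9.88
eef_pos: [613.6, -110.0, 284.6]
tool_rot: [-3.142, 0.002, 1.792]
force: [-2.4, -4.4, 2.1]
width: 7.6
gripper_force: 63.2
```

>>> {"op": "jog_arm", "data": {
  "steps": [
    [-1,0,0.015,0.007,0,0,0],
    [-1,0,0.014,0.008,0,0,0],
    [-1,0,0.014,0.009,0,0,0],
    [-1,0,0.013,0.009,0,0,0],
    [-1,0,0.013,0.01,0,0,0],
    [-1,0,0,0,0,0,0],
    [-1,0,0,0,0,0,0]
  ]
}}

```text
clock: 10.75
eef_pos: [648.1, -102.5, 261.8]
tool_rot: [3.139, 0.002, 1.792]
force: [1.6, -5.5, -1.6]
width: 7.8
gripper_force: 59.2
```

>>> {"op": "jog_arm", "data": {
  "steps": [
    [-0.6,0,0,0,0,0,0],
    [-0.6,0,0,0,0,0,0],
    [-0.6,0,0,-0.04,0,0,0],
    [-0.6,0,0,-0.08,0,0,0],
    [-0.6,0,0,-0.12,0,0,0],
    [0,0,0,-0.06,0,0,0]
  ]
}}

```text
clock: 11.5
eef_pos: [647.7, -100.8, 417.1]
tool_rot: [3.135, 0.001, 1.793]
force: [0.1, -0.2, -0.0]
width: 34.3
gripper_force: 0.0
```

```bash
cat >> h.py <<'E'
COL=dict(Y=((18,110,60),(35,255,255)),G=((40,90,40),(90,255,255)),W=((0,0,130),(180,60,255)))
BX=dict(Y=(155,225,185,252),G=(208,232,230,258),W=(220,196,236,222))
E
python3 - <<'E'
from h import *
st();b=snap('top','t2.png');a=snap('scene','s2.png')
cv2.imwrite('pics/c2.png',np.hstack([cv2.resize(b['pixels'][180:280,140:390],None,fx=1.6,fy=1.6),cv2.resize(a['pixels'][120:220,130:380],None,fx=1.6,fy=1.6)])[:,:,::-1])
for k in COL:
    u,v=seg(b,*COL[k],BX[k]);P=world(b,u,v);P=P[P[:,2]>20];print(k,rect(P),len(P))
plan([582,141,420],1.57,0.5)
E
```

```text
{'clock': 11.5, 'qpos': [0.278, 0.636, -0.288, 1.483, 0.196, 1.044, 0.169], 'eef_pos': [647.654, -100.764, 417.086], 'tool_rot': [3.135, 0.001, 1.793], 'force': [0.091, -0.187, -0.025], 'gripper_force': 0.0, 'width': 34.282}
Y (array([407.2, 200.9]), array([358.9,  57. ]), 1.203) 144
G (array([409.6, 110.5]), array([182.8,  59.6]), 0.822) 119
W (array([485.6,  94.5]), array([269.6,  42.2]), 0.395) 62
[0.5, 0.1002, -0.0045, -0.0011, 0.001, 0.0002, 0.0223]
[0.5, 0.0999, -0.0089, -0.0011, 0.001, 0.0002, 0.0223]
[0.5, 0.0994, -0.0134, -0.001, 0.001, 0.0002, 0.0223]
[0.5, 0.0987, -0.0178, -0.001, 0.001, 0.0002, 0.0223]
[0.5, 0.0978, -0.0222, -0.0009, 0.001, 0.0002, 0.0223]
```

View pics/c2.png

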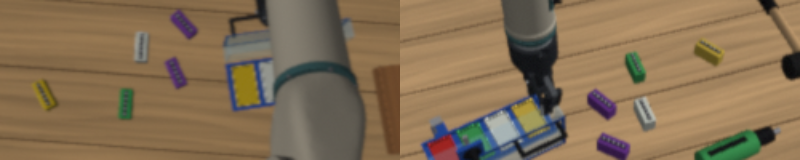

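The lid stands open. The white (140,47), green (126,103) and yellow (45,95) cassettes in the left half lie where they were. Going over to the white one.

```bash
python3 - <<'E'
from h import *
plan([560,138,400],0.0,0.3,10)
E
```

```text
[0.3, 0.0505, -0.0067, 0.0034, 0.0005, -0.0003, 0.0897]
[0.3, 0.0485, -0.0156, 0.0034, 0.0005, -0.0003, 0.0897]
[0.3, 0.0449, -0.024, 0.0034, 0.0005, -0.0003, 0.0897]
[0.3, 0.0399, -0.0316, 0.0033, 0.0005, -0.0003, 0.0897]
[0.3, 0.0337, -0.0382, 0.0034, 0.0005, -0.0003, 0.0897]
[0.3, 0.0263, -0.0436, 0.0034, 0.0005, -0.0003, 0.0897]
[0.3, 0.0181, -0.0476, 0.0034, 0.0005, -0.0003, 0.0897]
[0.3, 0.0093, -0.0501, 0.0034, 0.0005, -0.0003, 0.0897]
[0.3, 0.0003, -0.0509, 0.0035, 0.0005, -0.0003, 0.0897]
[0.3, -0.0088, -0.0501, 0.0035, 0.0005, -0.0003, 0.0897]
```

>>> {"op": "jog_arm", "data": {
  "steps": [
    [0.3,0.05,-0.007,0.003,0,0,0.09],
    [0.3,0.048,-0.016,0.003,0,0,0.09],
    [0.3,0.045,-0.024,0.003,0,0,0.09],
    [0.3,0.04,-0.032,0.003,0,0,0.09],
    [0.3,0.034,-0.038,0.003,0,0,0.09],
    [0.3,0.026,-0.044,0.003,0,0,0.09],
    [0.3,0.018,-0.048,0.003,0,0,0.09],
    [0.3,0.009,-0.05,0.003,0,0,0.09],
    [0.3,0,-0.051,0.003,0,0,0.09],
    [0.3,-0.009,-0.05,0.003,0,0,0.09]
  ]
}}

```text
clock: 12.85
eef_pos: [557.8, 138.5, 396.7]
tool_rot: [-3.141, 0.001, -0.013]
force: [-1.4, -0.2, -0.1]
width: 55.5
gripper_force: 0.0
```

```bash
cat >> h.py <<'E'
def cass(d,k,c,half=80,z=36):
    """cassette top centre and yaw from wrist view"""
    o=ortho(d,c,half,z,4);m=cv2.inRange(cv2.cvtColor(o,cv2.COLOR_BGR2HSV),*map(np.array,COL[k]))
    m=cv2.morphologyEx(m,cv2.MORPH_CLOSE,np.ones((15,15),np.uint8));m=cv2.morphologyEx(m,cv2.MORPH_OPEN,np.ones((9,9),np.uint8))
    n,l,s,_=cv2.connectedComponentsWithStats(m)
    for i in range(1,n):
        if s[i,4]>5000:
            q=np.argwhere(l==i)/4.;P=np.c_[c[0]+half-q[:,0],c[1]+half-q[:,1]];print(k,s[i,4]/16,rect(P))
    return o
E
python3 - <<'E'
from h import *
st();d=snap('wrist');o=cass(d,'W',(575,138));o2=cass(d,'G',(455,150));cv2.imwrite('pics/o3.png',cv2.resize(ortho(d,(515,140),140,36,2),None,fx=1,fy=1))
E
```

```text
{'clock': 12.85, 'qpos': [-0.422, 0.535, 0.2, 1.746, -0.134, 0.874, -1.747], 'eef_pos': [557.783, 138.48, 396.748], 'tool_rot': [-3.141, 0.001, -0.013], 'force': [-1.404, -0.168, -0.088], 'gripper_force': 0.0, 'width': 55.539}
W 1586.5 (array([581.2, 132.5]), array([66.5, 28.4]), 0.026)
G 1516.25 (array([459.1, 155.8]), array([74.9, 26.9]), 0.016)
```

View pics/o3.png

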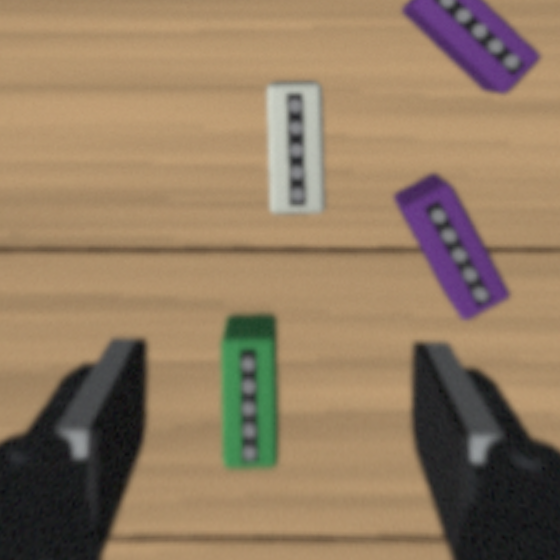

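White cassette at (295,147) measures 66.5 x 28.4 mm, centre (581,132.5). Green is at (250,395). The purple decoys stay clear of the fingers.

```bash
python3 - <<'E'
from h import *
plan([581.2,132.5,187],0.026,0.2,4)
E
```

```text
[0.2, 0.0127, 0.0053, 0.1046, -0.0005, 0.0003, -0.0049]
[0.2, 0.0126, 0.0054, 0.1046, -0.0005, 0.0003, -0.0049]
[0.2, 0.0125, 0.0054, 0.1046, -0.0005, 0.0003, -0.0049]
[0.2, 0.0124, 0.0054, 0.1046, -0.0005, 0.0003, -0.0049]
```

>>> {"op": "jog_arm", "data": {
  "steps": [
    [0.2,0.0125,0.004,0.104,0,0,-0.005],
    [0.2,0.0125,0.004,0.104,0,0,-0.005],
    [0.2,0.0125,0.004,0.104,0,0,-0.005],
    [0.2,0.0125,0.004,0.104,0,0,-0.005],
    [0.2,0,0,0,0,0,0],
    [0.2,0,0,0,0,0,0]
  ]
}}

```text
clock: 13.65
eef_pos: [584.1, 129.6, 190.2]
tool_rot: [-3.141, -0.002, 0.033]
force: [-0.3, 0.1, 0.8]
width: 51.2
gripper_force: 0.0
```

```bash
python3 - <<'E'
from h import *
st();plan([581.2,132.5,187],0.026,0.2,1)
E
```

```text
{'clock': 13.65, 'qpos': [-0.335, 0.855, 0.113, 1.811, -0.184, 0.484, -1.635], 'eef_pos': [584.109, 129.623, 190.211], 'tool_rot': [-3.141, -0.002, 0.033], 'force': [-0.301, 0.11, 0.845], 'gripper_force': 0.0, 'width': 51.181}
[0.2, -0.0056, -0.0059, 0.0064, -0.0003, -0.0008, 0.0036]
```

>>> {"op": "jog_arm", "data": {
  "steps": [
    [0.2,-0.0055,-0.006,0.0055,0,0,0.0035],
    [0.2,0,0,0,0,0,0],
    [-1,0,0,0,0,0,0],
    [-1,0,0,0,0,0,0],
    [-1,0,0,0,0,0,0],
    [-1,0,0,0,0,0,0],
    [-1,0,0,0,0,0,0],
    [-1,0,0,-0.1,0,0,0],
    [-1,0,0,-0.06,0,0,0],
    [-1,0,0,0,0,0,0]
  ]
}}

```text
clock: 14.9
eef_pos: [581.7, 132.5, 268.3]
tool_rot: [-3.141, -0.005, 0.026]
force: [-0.1, 0.4, -1.7]
width: 26.8
gripper_force: 59.7
```

```bash
cat >> h.py <<'E'
H=np.array([585,-188.]);ca=.219;ex=np.array([np.cos(ca),np.sin(ca)]);ey=np.array([-ex[1],ex[0]])
E
python3 - <<'E'
from h import *
s=st()
# tray positions from first ortho o1 need open-lid check; nominal: centre x=-53, y=+-32,+-96
for k,y in zip('YWGR',(96,32,-32,-96)):print(k,H-53*ex+y*ey)
plan([*(H-53*ex+32*ey),270],.219,-1)
E
```

```text
{'clock': 14.9, 'qpos': [-0.364, 0.732, 0.149, 1.792, -0.17, 0.625, -1.66], 'eef_pos': [581.691, 132.547, 268.264], 'tool_rot': [-3.141, -0.005, 0.026], 'force': [-0.104, 0.438, -1.741], 'gripper_force': 59.682, 'width': 26.815}
Y [ 512.40954768 -105.80738335]
W [ 526.31377914 -168.27875557]
G [ 540.21801061 -230.7501278 ]
R [ 554.12224208 -293.22150002]
[-1, -0.021, 0.0998, -0.0008, -0.0, -0.0004, -0.0161]
[-1, -0.0242, 0.099, -0.0008, -0.0, -0.0004, -0.0161]
[-1, -0.0274, 0.0982, -0.0007, -0.0, -0.0004, -0.0161]
[-1, -0.0306, 0.0973, -0.0007, -0.0, -0.0004, -0.0161]
[-1, -0.0337, 0.0962, -0.0007, -0.0, -0.0004, -0.0161]
[-1, -0.0368, 0.0951, -0.0006, -0.0, -0.0004, -0.0161]
```

```bash
python3 - <<'E'
from h import *
plan([465,20,280],.219,-1)
E
```

```text
[-1, -0.0797, 0.073, -0.0083, -0.0001, -0.0008, -0.0322]
[-1, -0.0842, 0.0677, -0.0081, -0.0001, -0.0008, -0.0322]
[-1, -0.0884, 0.0622, -0.008, -0.0001, -0.0008, -0.0322]
```

>>> {"op": "jog_arm", "data": {
  "steps": [
    [-1,-0.08,0.073,-0.008,0,0,-0.032],
    [-1,-0.084,0.068,-0.008,0,0,-0.032],
    [-1,-0.088,0.062,-0.008,0,0,-0.032],
    [-1,0,0,0,0,0,0],
    [-1,0,0,0,0,0,0]
  ]
}}

```text
clock: 15.52
eef_pos: [464.5, 20.1, 277.5]
tool_rot: [-3.141, -0.0, 0.217]
force: [0.5, 0.9, -0.2]
width: 27.0
gripper_force: 59.7
```

```bash
python3 - <<'E'
from h import *
st();d=snap('wrist');cv2.imwrite('pics/o4.png',ortho(d,(520,-170),150,16,2));cv2.imwrite('pics/w4.png',d['pixels'][:,:,::-1])
plan([*(H-53*ex+32*ey),280],.219,-1)
E
```

```text
{'clock': 15.525, 'qpos': [-0.148, 0.585, 0.064, 2.139, -0.087, 0.42, -1.368], 'eef_pos': [464.518, 20.078, 277.456], 'tool_rot': [-3.141, -0.0, 0.217], 'force': [0.527, 0.916, -0.236], 'gripper_force': 59.737, 'width': 26.963}
[-1, 0.0095, 0.0988, -0.0013, -0.0, -0.0001, -0.0001]
[-1, 0.0095, 0.0988, -0.0013, -0.0, -0.0001, -0.0001]
[-1, 0.0095, 0.0988, -0.0013, -0.0, -0.0001, -0.0001]
[-1, 0.0094, 0.0988, -0.0013, -0.0, -0.0001, -0.0001]
```

View pics/o4.png

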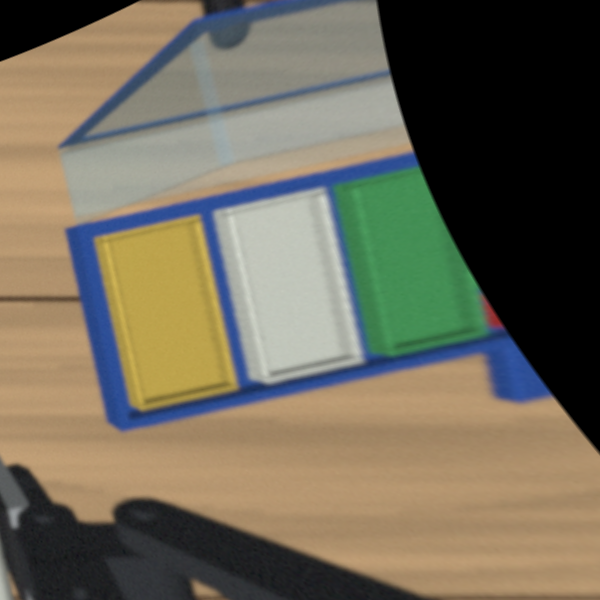

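The open lid is at (230,80), and the trays are clear: yellow centre (167,313), white (291,286). That is world (513.5,-104) and (527,-165.5), within 3 mm of prediction.

>>> {"op": "jog_arm", "data": {
  "steps": [
    [-1,0.0095,0.098,0,0,0,0],
    [-1,0.0095,0.098,0,0,0,0],
    [-1,0.0095,0.098,0,0,0,0],
    [-1,0.0095,0.098,0,0,0,0],
    [-1,0,0,0,0,0,0],
    [-1,0,0,0,0,0,0]
  ]
}}

```text
clock: 16.32
eef_pos: [525.6, -166.2, 277.3]
tool_rot: [-3.14, 0.0, 0.219]
force: [-0.8, 0.1, -0.8]
width: 26.7
gripper_force: 59.8
```

```bash
python3 - <<'E'
from h import *
st()
plan([526.7,-167,197],.219,-1,2)
E
```

```text
{'clock': 16.325, 'qpos': [0.241, 0.666, 0.023, 1.909, -0.028, 0.568, -1.069], 'eef_pos': [525.557, -166.178, 277.266], 'tool_rot': [-3.14, 0.0, 0.219], 'force': [-0.831, 0.114, -0.849], 'gripper_force': 59.818, 'width': 26.709}
[-1, 0.001, 0.0012, 0.0803, -0.0003, 0.0001, -0.0]
[-1, 0.001, 0.0011, 0.0803, -0.0003, 0.0001, -0.0]
```

>>> {"op": "jog_arm", "data": {
  "steps": [
    [-1,0.001,0.001,0.06,0,0,0],
    [-1,0.001,0.001,0.06,0,0,0],
    [-1,0,0,0.04,0,0,0],
    [-1,0,0,0,0,0,0],
    [0,0,0,0,0,0,0],
    [0,0,0,0,0,0,0],
    [0,0,0,-0.06,0,0,0],
    [0,0,0,-0.12,0,0,0],
    [0,0,0,-0.06,0,0,0],
    [0,0,0,0,0,0,0]
  ]
}}

```text
clock: 17.58
eef_pos: [527.2, -168.4, 321.3]
tool_rot: [3.138, -0.006, 0.218]
force: [-0.2, 0.5, -0.4]
width: 43.0
gripper_force: 0.0
```

```bash
python3 - <<'E'
from h import *
plan([454.5,155.7,320],.013,.2)
E
```

```text
[0.2, -0.0001, -0.1106, -0.0003, 0.0001, -0.0003, 0.0171]
[0.2, -0.0039, -0.1105, -0.0003, 0.0001, -0.0003, 0.0171]
[0.2, -0.0076, -0.1103, -0.0003, 0.0001, -0.0003, 0.0171]
[0.2, -0.0114, -0.11, -0.0002, 0.0001, -0.0003, 0.0171]
[0.2, -0.0151, -0.1095, -0.0002, 0.0001, -0.0003, 0.0171]
[0.2, -0.0189, -0.1089, -0.0002, 0.0001, -0.0003, 0.0171]
```

>>> {"op": "jog_arm", "data": {
  "steps": [
    [0.2,0,-0.11,0,0,0,0.017],
    [0.2,-0.004,-0.11,0,0,0,0.017],
    [0.2,-0.0075,-0.11,0,0,0,0.017],
    [0.2,-0.0115,-0.11,0,0,0,0.017],
    [0.2,-0.015,-0.11,0,0,0,0.017],
    [0.2,-0.019,-0.109,0,0,0,0.017],
    [0.2,0,0,0,0,0,0],
    [0.2,0,0,0,0,0,0]
  ]
}}

```text
clock: 18.62
eef_pos: [453.9, 155.0, 317.1]
tool_rot: [3.14, 0.002, 0.015]
force: [0.4, -0.1, -0.3]
width: 51.0
gripper_force: 0.0
```

```bash
python3 - <<'E'
from h import *
st();d=snap('wrist');cass(d,'G',(455,155))
plan([454.5,155.7,187],.013,.2,3)
E
```

```text
{'clock': 18.625, 'qpos': [-0.485, 0.53, 0.139, 2.072, -0.133, 0.55, -1.807], 'eef_pos': [453.914, 154.957, 317.134], 'tool_rot': [3.14, 0.002, 0.015], 'force': [0.385, -0.132, -0.27], 'gripper_force': 0.0, 'width': 50.954}
G 1370.1875 (array([455.1, 156. ]), array([67.1, 26.6]), 0.016)
[0.2, 0.0003, -0.0012, 0.0869, 0.0002, 0.0002, -0.0001]
[0.2, 0.0003, -0.0011, 0.0869, 0.0002, 0.0002, -0.0001]
[0.2, 0.0002, -0.0011, 0.0869, 0.0002, 0.0002, -0.0001]
```

>>> {"op": "jog_arm", "data": {
  "steps": [
    [0.2,0.001,-0.001,0.087,0,0,0],
    [0.2,0.001,-0.001,0.087,0,0,0],
    [0.2,0,0,0.085,0,0,0],
    [0.2,0,0,0,0,0,0],
    [-1,0,0,0,0,0,0],
    [-1,0,0,0,0,0,0],
    [-1,0,0,0,0,0,0],
    [-1,0,0,0,0,0,0]
  ]
}}

```text
clock: 19.68
eef_pos: [456.1, 156.3, 190.1]
tool_rot: [-3.141, -0.003, 0.014]
force: [0.2, -1.2, 8.5]
width: 26.6
gripper_force: 60.3
```

>>> {"op": "jog_arm", "data": {
  "steps": [
    [-1,0,0,0,0,0,0],
    [-1,0,0,-0.08,0,0,0],
    [-1,0,0,-0.1,0,0,0],
    [-1,0,0,0,0,0,0],
    [-1,0,0,0,0,0,0]
  ]
}}

```text
clock: 20.3
eef_pos: [455.0, 156.4, 278.6]
tool_rot: [-3.141, -0.0, 0.014]
force: [-0.1, -0.7, -1.2]
width: 27.1
gripper_force: 59.8
```

```bash
python3 - <<'E'
from h import *
st()
plan([540.6,-229.8,280],.219,-1,8)
E
```

```text
{'clock': 20.3, 'qpos': [-0.473, 0.6, 0.122, 2.097, -0.159, 0.452, -1.786], 'eef_pos': [454.968, 156.417, 278.643], 'tool_rot': [-3.141, -0.0, 0.014], 'force': [-0.067, -0.694, -1.166], 'gripper_force': 59.775, 'width': 27.057}
[-1, 0.02, 0.0968, -0.0004, -0.0, -0.0, -0.0128]
[-1, 0.0175, 0.0973, -0.0004, -0.0, -0.0, -0.0128]
[-1, 0.0151, 0.0977, -0.0004, -0.0, -0.0, -0.0128]
[-1, 0.0125, 0.0981, -0.0004, -0.0, -0.0, -0.0128]
[-1, 0.01, 0.0984, -0.0004, -0.0, -0.0, -0.0128]
[-1, 0.0075, 0.0986, -0.0003, -0.0, -0.0, -0.0128]
[-1, 0.005, 0.0988, -0.0003, -0.0, -0.0, -0.0128]
[-1, 0.0025, 0.0989, -0.0003, -0.0, -0.0, -0.0128]
```

>>> {"op": "jog_arm", "data": {
  "steps": [
    [-1,0.02,0.097,0,0,0,-0.013],
    [-1,0.0175,0.097,0,0,0,-0.013],
    [-1,0.015,0.098,0,0,0,-0.013],
    [-1,0.0125,0.098,0,0,0,-0.013],
    [-1,0.01,0.098,0,0,0,-0.013],
    [-1,0.0075,0.0985,0,0,0,-0.013],
    [-1,0.005,0.099,0,0,0,-0.013],
    [-1,0.0025,0.099,0,0,0,-0.012],
    [-1,0,0,0,0,0,0],
    [-1,0,0,0,0,0,0]
  ]
}}

```text
clock: 21.55
eef_pos: [540.5, -229.1, 276.8]
tool_rot: [-3.139, 0.002, 0.219]
force: [-0.1, 1.4, -1.9]
width: 26.3
gripper_force: 59.8
```

```bash
python3 - <<'E'
from h import *
st()
plan([540.6,-229.8,199],.219,-1,2)
E
```

```text
{'clock': 21.55, 'qpos': [0.368, 0.704, -0.023, 1.807, 0.023, 0.634, -1.02], 'eef_pos': [540.525, -229.081, 276.788], 'tool_rot': [-3.139, 0.002, 0.219], 'force': [-0.101, 1.385, -1.9], 'gripper_force': 59.761, 'width': 26.289}
[-1, 0.0001, 0.0009, 0.0778, -0.0007, 0.0006, 0.0001]
[-1, 0.0, 0.0008, 0.0778, -0.0007, 0.0006, 0.0001]
```

>>> {"op": "jog_arm", "data": {
  "steps": [
    [-1,0,0.001,0.06,0,0,0],
    [-1,0,0,0.06,0,0,0],
    [-1,0,0,0.037,0,0,0],
    [-1,0,0,0,0,0,0],
    [0,0,0,0,0,0,0],
    [0,0,0,0,0,0,0],
    [0,0,0,-0.06,0,0,0],
    [0,0,0,-0.12,0,0,0],
    [0,0,0,-0.06,0,0,0],
    [0,0,0,0,0,0,0]
  ]
}}

```text
clock: 22.8
eef_pos: [542.3, -230.6, 323.3]
tool_rot: [3.138, -0.006, 0.22]
force: [0.4, 0.6, -0.6]
width: 42.6
gripper_force: 0.0
```

```bash
python3 - <<'E'
from h import *
st();d=snap('top');s=snap('scene')
k='Y'
u,v=seg(d,*COL[k],(140,205,205,270));P=world(d,u,v);P=P[(P[:,2]>25)&(P[:,2]<45)];print(k,rect(P),len(P))
plan([460,338,330],.591,.2)
E
```

```text
{'clock': 22.8, 'qpos': [0.369, 0.639, -0.024, 1.775, 0.021, 0.722, -1.017], 'eef_pos': [542.273, -230.619, 323.26], 'tool_rot': [3.138, -0.006, 0.22], 'force': [0.381, 0.648, -0.596], 'gripper_force': 0.0, 'width': 42.642}
Y (array([459.3, 338.1]), array([65.8, 28.7]), 0.596) 138
[0.2, 0.0089, -0.1144, -0.002, 0.0, -0.0, -0.0186]
[0.2, 0.0132, -0.114, -0.002, 0.0, -0.0, -0.0186]
[0.2, 0.0174, -0.1134, -0.002, 0.0, -0.0, -0.0186]
[0.2, 0.0216, -0.1127, -0.002, 0.0, -0.0, -0.0186]
[0.2, 0.0258, -0.1118, -0.002, 0.0, -0.0, -0.0186]
[0.2, 0.0299, -0.1108, -0.002, 0.0, -0.0, -0.0186]
[0.2, 0.034, -0.1096, -0.002, 0.0, -0.0, -0.0186]
[0.2, 0.038, -0.1083, -0.002, 0.0, -0.0, -0.0186]
[0.2, 0.042, -0.1068, -0.002, 0.0, -0.0, -0.0186]
[0.2, 0.046, -0.1052, -0.002, 0.0, -0.0, -0.0186]
```

>>> {"op": "jog_arm", "data": {
  "steps": [
    [0.2,0.009,-0.114,-0.002,0,0,-0.0185],
    [0.2,0.013,-0.114,-0.002,0,0,-0.0185],
    [0.2,0.0175,-0.113,-0.002,0,0,-0.0185],
    [0.2,0.0215,-0.1125,-0.002,0,0,-0.0185],
    [0.2,0.026,-0.112,-0.002,0,0,-0.0185],
    [0.2,0.03,-0.111,-0.002,0,0,-0.0185],
    [0.2,0.034,-0.1095,-0.002,0,0,-0.0185],
    [0.2,0.038,-0.108,-0.002,0,0,-0.0185],
    [0.2,0.042,-0.107,-0.002,0,0,-0.0185],
    [0.2,0.046,-0.105,-0.002,0,0,-0.0185]
  ]
}}

```text
clock: 24.15
eef_pos: [459.9, 338.9, 328.4]
tool_rot: [3.141, 0.003, 0.591]
force: [1.6, 0.1, -0.3]
width: 51.3
gripper_force: 0.0
```

>>> {"op": "jog_arm", "data": {
  "steps": [
    [0.2,0,0,0,0,0,0],
    [0.2,0,0,0,0,0,0]
  ]
}}

```text
clock: 24.4
eef_pos: [460.5, 336.6, 328.6]
tool_rot: [3.14, 0.003, 0.59]
force: [-0.1, -0.5, -0.3]
width: 51.3
gripper_force: 0.0
```

```bash
python3 - <<'E'
from h import *
st();d=snap('wrist');cass(d,'Y',(460,338))
plan([459.5,338,190],.593,.2,3)
E
```

```text
{'clock': 24.4, 'qpos': [-0.642, 0.611, -0.06, 1.818, 0.053, 0.718, -1.712], 'eef_pos': [460.47, 336.589, 328.561], 'tool_rot': [3.14, 0.003, 0.59], 'force': [-0.127, -0.455, -0.276], 'gripper_force': 0.0, 'width': 51.316}
Y 1599.375 (array([461.7, 337.7]), array([70. , 29.1]), 0.588)
[0.2, 0.0003, -0.0019, 0.0926, 0.0002, 0.0005, -0.0008]
[0.2, 0.0002, -0.0018, 0.0926, 0.0002, 0.0005, -0.0008]
[0.2, 0.0001, -0.0018, 0.0926, 0.0002, 0.0005, -0.0008]
```

>>> {"op": "jog_arm", "data": {
  "steps": [
    [0.2,0.001,-0.001,0.093,0,0,0],
    [0.2,0.001,-0.001,0.093,0,0,0],
    [0.2,0,0,0.091,0,0,0],
    [0.2,0,0,0,0,0,0],
    [-1,0,0,0,0,0,0],
    [-1,0,0,0,0,0,0],
    [-1,0,0,0,0,0,0],
    [-1,0,0,0,0,0,0],
    [-1,0,0,0,0,0,0]
  ]
}}

```text
clock: 25.58
eef_pos: [461.9, 339.1, 193.5]
tool_rot: [3.141, -0.003, 0.589]
force: [-0.7, -1.3, 7.7]
width: 26.6
gripper_force: 60.9
```

>>> {"op": "jog_arm", "data": {
  "steps": [
    [-1,0,0,-0.08,0,0,0],
    [-1,0,0,-0.1,0,0,0],
    [-1,0,0,0,0,0,0],
    [-1,0,0,0,0,0,0]
  ]
}}

```text
clock: 26.08
eef_pos: [460.8, 338.6, 281.7]
tool_rot: [3.142, -0.0, 0.59]
force: [-0.2, -0.4, -1.9]
width: 26.8
gripper_force: 59.8
```

```bash
python3 - <<'E'
from h import *
st()
plan([513,-105,282],.219,-1)
E
```

```text
{'clock': 26.075, 'qpos': [-0.646, 0.68, -0.057, 1.848, 0.062, 0.615, -1.722], 'eef_pos': [460.781, 338.617, 281.694], 'tool_rot': [3.142, -0.0, 0.59], 'force': [-0.249, -0.391, -1.906], 'gripper_force': 59.832, 'width': 26.758}
[-1, -0.0508, 0.0994, -0.0001, -0.0, -0.0, 0.0232]
[-1, -0.0462, 0.1017, -0.0001, -0.0, -0.0, 0.0232]
[-1, -0.0414, 0.1037, -0.0001, -0.0, -0.0, 0.0232]
[-1, -0.0366, 0.1055, -0.0001, -0.0, -0.0, 0.0232]
[-1, -0.0316, 0.1071, -0.0001, -0.0, -0.0, 0.0232]
[-1, -0.0266, 0.1084, -0.0001, -0.0, -0.0, 0.0232]
[-1, -0.0216, 0.1096, -0.0001, -0.0, -0.0, 0.0232]
[-1, -0.0165, 0.1104, -0.0001, -0.0, -0.0, 0.0232]
```

>>> {"op": "jog_arm", "data": {
  "steps": [
    [-1,-0.051,0.0995,0,0,0,0.023],
    [-1,-0.046,0.1015,0,0,0,0.023],
    [-1,-0.0415,0.1035,0,0,0,0.023],
    [-1,-0.0365,0.1055,0,0,0,0.023],
    [-1,-0.0315,0.107,0,0,0,0.023],
    [-1,-0.0265,0.1085,0,0,0,0.023],
    [-1,-0.0215,0.1095,0,0,0,0.023],
    [-1,-0.0165,0.1105,0,0,0,0.024],
    [-1,0,0,0,0,0,0],
    [-1,0,0,0,0,0,0]
  ]
}}

```text
clock: 27.32
eef_pos: [513.3, -104.3, 280.3]
tool_rot: [-3.14, 0.002, 0.219]
force: [0.6, -0.6, -1.4]
width: 26.7
gripper_force: 59.9
```

```bash
python3 - <<'E'
from h import *
st()
plan([513,-105,202],.219,-1,2)
E
```

```text
{'clock': 27.325, 'qpos': [0.18, 0.633, -0.05, 1.979, 0.057, 0.533, -1.26], 'eef_pos': [513.276, -104.27, 280.324], 'tool_rot': [-3.14, 0.002, 0.219], 'force': [0.607, -0.635, -1.425], 'gripper_force': 59.867, 'width': 26.716}
[-1, -0.0002, 0.0008, 0.0783, -0.0004, 0.0006, 0.0001]
[-1, -0.0003, 0.0007, 0.0783, -0.0004, 0.0006, 0.0001]
```

>>> {"op": "jog_arm", "data": {
  "steps": [
    [-1,0,0.001,0.06,0,0,0],
    [-1,0,0,0.06,0,0,0],
    [-1,0,0,0.037,0,0,0],
    [-1,0,0,0,0,0,0],
    [0,0,0,0,0,0,0],
    [0,0,0,0,0,0,0],
    [0,0,0,-0.06,0,0,0],
    [0,0,0,-0.12,0,0,0],
    [0,0,0,-0.12,0,0,0],
    [0,0,0,-0.04,0,0,0]
  ]
}}

```text
clock: 28.58
eef_pos: [514.8, -105.0, 377.3]
tool_rot: [3.139, -0.007, 0.22]
force: [-0.6, -0.8, -0.4]
width: 42.3
gripper_force: 0.0
```

>>> {"op": "jog_arm", "data": {
  "steps": [
    [0,0,0,0,0,0,0],
    [0,-0.08,0.05,0,0,0,0],
    [0,0,0,0,0,0,0],
    [0,0,0,0,0,0,0]
  ]
}}

```text
clock: 29.08
eef_pos: [480.4, -137.9, 372.1]
tool_rot: [-3.141, 0.001, 0.22]
force: [0.9, 0.5, -0.5]
width: 42.6
gripper_force: 0.0
```

```bash
python3 - <<'E'
from h import *
st();d=snap('wrist');cv2.imwrite('pics/o5.png',ortho(d,(540,-180),160,44,2))
for k,c in(('Y',(513,-105)),('W',(526,-168)),('G',(540,-230))):
    pass
E
```

```text
{'clock': 29.075, 'qpos': [0.269, 0.461, -0.064, 1.964, 0.043, 0.719, -1.172], 'eef_pos': [480.38, -137.888, 372.119], 'tool_rot': [-3.141, 0.001, 0.22], 'force': [0.878, 0.502, -0.499], 'gripper_force': 0.0, 'width': 42.626}
```

View pics/o5.png

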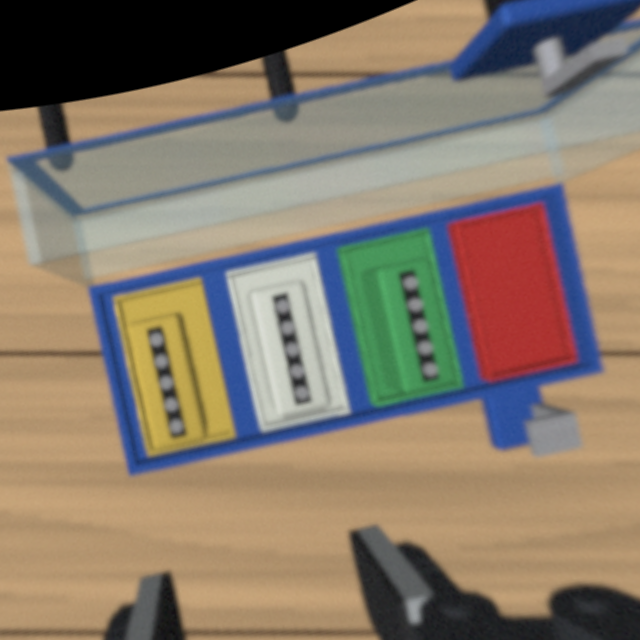

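All three cassettes sit in their own trays: yellow at (166,381), white (291,349), green (420,327), each within about 4 mm of centre. No red cassette is present. Next I'll close the lid.

```bash
python3 - <<'E'
from h import *
plan([648,-102,400],1.79,-.6,10)
E
```

```text
[-0.6, 0.0342, 0.0004, -0.0056, -0.0001, -0.0, -0.0785]
[-0.6, 0.0337, 0.0057, -0.0056, -0.0001, -0.0, -0.0785]
[-0.6, 0.0324, 0.0109, -0.0056, -0.0001, -0.0, -0.0785]
[-0.6, 0.0303, 0.0159, -0.0056, -0.0001, -0.0, -0.0785]
[-0.6, 0.0274, 0.0204, -0.0056, -0.0001, -0.0, -0.0785]
[-0.6, 0.0239, 0.0244, -0.0056, -0.0001, -0.0, -0.0785]
[-0.6, 0.0198, 0.0279, -0.0056, -0.0001, -0.0, -0.0785]
[-0.6, 0.0152, 0.0306, -0.0056, -0.0001, -0.0, -0.0785]
[-0.6, 0.0102, 0.0326, -0.0056, -0.0001, -0.0, -0.0785]
[-0.6, 0.005, 0.0338, -0.0056, -0.0001, -0.0, -0.0785]
```

>>> {"op": "jog_arm", "data": {
  "steps": [
    [-0.6,0.034,0,-0.006,0,0,-0.0785],
    [-0.6,0.034,0.006,-0.006,0,0,-0.0785],
    [-0.6,0.0325,0.011,-0.006,0,0,-0.0785],
    [-0.6,0.03,0.016,-0.006,0,0,-0.0785],
    [-0.6,0.0275,0.0205,-0.006,0,0,-0.0785],
    [-0.6,0.024,0.0245,-0.006,0,0,-0.0785],
    [-0.6,0.02,0.028,-0.006,0,0,-0.0785],
    [-0.6,0.015,0.0305,-0.006,0,0,-0.0785],
    [-0.6,0.01,0.0325,-0.006,0,0,-0.0785],
    [-0.6,0.005,0.034,-0.006,0,0,-0.0785]
  ]
}}

```text
clock: 30.38
eef_pos: [648.9, -101.6, 402.3]
tool_rot: [-3.141, -0.001, 1.796]
force: [0.6, -0.3, 0.0]
width: 17.4
gripper_force: 0.0
```

>>> {"op": "jog_arm", "data": {
  "steps": [
    [-0.6,0,0,0,0,0,0],
    [-0.6,0,0,0,0,0,0]
  ]
}}

```text
clock: 30.62
eef_pos: [647.4, -102.6, 402.2]
tool_rot: [-3.14, -0.001, 1.788]
force: [-0.6, -0.8, -0.2]
width: 17.0
gripper_force: 0.0
```

```bash
python3 - <<'E'
from h import *
st();d=snap('wrist');o=ortho(d,(640,-110),70,105,4)
cv2.imwrite('pics/o6.png',o)
plan([648.1,-102.5,261.8],1.79,-.6,4)
E
```

```text
{'clock': 30.625, 'qpos': [0.392, 0.679, -0.489, 1.492, 0.345, 1.058, 0.042], 'eef_pos': [647.429, -102.563, 402.232], 'tool_rot': [-3.14, -0.001, 1.788], 'force': [-0.635, -0.849, -0.204], 'gripper_force': 0.0, 'width': 16.994}
[-0.6, 0.0, 0.0005, 0.0703, -0.0002, -0.0, -0.0002]
[-0.6, 0.0, 0.0005, 0.0703, -0.0002, -0.0, -0.0002]
[-0.6, 0.0, 0.0005, 0.0703, -0.0002, -0.0, -0.0002]
[-0.6, 0.0001, 0.0004, 0.0703, -0.0002, -0.0, -0.0002]
```

View pics/o6.png

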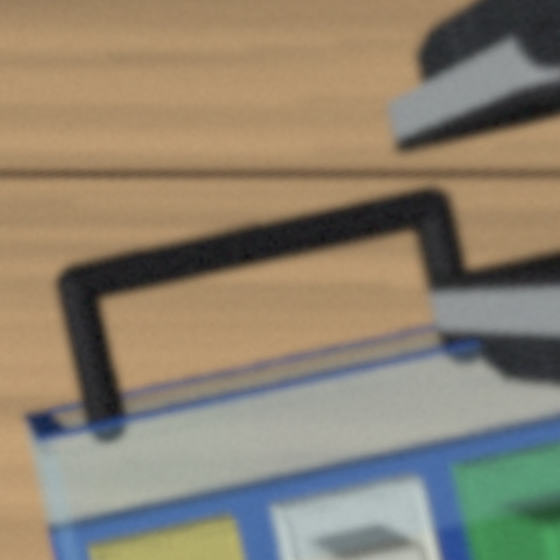

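The bar runs from (80,275) to (430,200) with its middle near (255,235). That is world (651,-104), 2–3 mm from the release pose, so I'll correct and grip.

>>> {"op": "jog_arm", "data": {
  "steps": [
    [-0.48,0,0.003,0.07,0,0,0],
    [-0.48,0,0.001,0.07,0,0,0],
    [-0.48,0,0,0.07,0,0,0],
    [-0.48,0,0,0.07,0,0,0],
    [-0.48,0,0,0,0,0,0],
    [-1,0,0,0,0,0,0],
    [-1,0,0,0,0,0,0],
    [-1,0,0,0,0,0,0],
    [-1,0,0,0,0,0,0]
  ]
}}

```text
clock: 31.8
eef_pos: [649.6, -102.5, 263.7]
tool_rot: [-3.141, 0.0, 1.79]
force: [-4.3, 0.1, -0.0]
width: 7.8
gripper_force: 59.0
```

>>> {"op": "jog_arm", "data": {
  "steps": [
    [-1,0,-0.013,-0.01,0,0,0],
    [-1,0,-0.013,-0.009,0,0,0],
    [-1,0,-0.014,-0.009,0,0,0],
    [-1,0,-0.014,-0.008,0,0,0],
    [-1,0,-0.015,-0.007,0,0,0],
    [-1,0,-0.015,-0.006,0,0,0],
    [-1,0,-0.016,-0.004,0,0,0],
    [-1,0,-0.016,-0.003,0,0,0],
    [-1,0,-0.016,-0.002,0,0,0]
  ]
}}

```text
clock: 32.92
eef_pos: [587.4, -116.0, 294.7]
tool_rot: [3.133, 0.001, 1.79]
force: [5.2, 3.9, 18.9]
width: 7.7
gripper_force: 60.4
```

>>> {"op": "jog_arm", "data": {
  "steps": [
    [-1,0,-0.016,-0.001,0,0,0],
    [-1,0,-0.016,0,0,0,0],
    [-1,0,-0.016,0.001,0,0,0],
    [-1,0,-0.016,0.002,0,0,0],
    [-1,0,-0.016,0.003,0,0,0],
    [-1,0,-0.016,0.004,0,0,0],
    [-1,0,-0.015,0.005,0,0,0],
    [-1,0,-0.015,0.006,0,0,0],
    [-1,0,-0.015,0.007,0,0,0]
  ]
}}

```text
clock: 34.05
eef_pos: [516.4, -131.6, 280.3]
tool_rot: [3.14, 0.001, 1.79]
force: [1.2, 2.2, 7.9]
width: 7.4
gripper_force: 64.5
```

>>> {"op": "jog_arm", "data": {
  "steps": [
    [-1,0,-0.014,0.008,0,0,0],
    [-1,0,-0.013,0.009,0,0,0],
    [-1,0,-0.013,0.01,0,0,0],
    [-1,0,-0.012,0.011,0,0,0],
    [-1,0,-0.011,0.012,0,0,0],
    [-1,0,0,0,0,0,0]
  ]
}}

```text
clock: 34.8
eef_pos: [484.4, -139.0, 252.5]
tool_rot: [-3.138, -0.001, 1.79]
force: [-1.7, 3.5, -2.3]
width: 7.3
gripper_force: 66.3
```

```bash
python3 - <<'E'
from h import *
st();plan([478.0,-140,247],1.79,-1,1)
E
```

```text
{'clock': 34.8, 'qpos': [0.477, 0.689, -0.378, 2.04, 0.507, 0.507, -0.055], 'eef_pos': [484.358, -139.028, 252.465], 'tool_rot': [-3.138, -0.001, 1.79], 'force': [-1.723, 3.537, -2.283], 'gripper_force': 66.333, 'width': 7.322}
[-1, 0.0008, -0.0128, 0.011, -0.002, -0.0006, -0.0002]
```

>>> {"op": "jog_arm", "data": {
  "steps": [
    [-1,0,-0.006,0.006,0,0,0],
    [-1,0,-0.006,0.006,0,0,0],
    [-1,0,0,0.003,0,0,0],
    [-1,0,0,0,0,0,0],
    [-1,0,0,0,0,0,0]
  ]
}}

```text
clock: 35.42
eef_pos: [478.9, -140.1, 246.0]
tool_rot: [-3.139, -0.0, 1.79]
force: [-4.7, 3.4, 6.2]
width: 7.8
gripper_force: 67.3
```

>>> {"op": "jog_arm", "data": {
  "steps": [
    [-1,0,0,0.005,0,0,0],
    [-1,0,0,0,0,0,0],
    [-1,0,0,0,0,0,0]
  ]
}}

```text
clock: 35.8
eef_pos: [478.8, -139.9, 245.1]
tool_rot: [-3.139, 0.001, 1.79]
force: [-7.7, 4.2, 24.7]
width: 7.8
gripper_force: 70.3
```

Pushing down 2.5 mm moved it only 0.9 mm and brought 25 N, so the lid is on its seat. I'll release, rise, and go over to the latch with the tool at yaw 0.219.

>>> {"op": "jog_arm", "data": {
  "steps": [
    [0,0,0,0,0,0,0],
    [0,0,0,0,0,0,0],
    [0,0,0,0,0,0,0],
    [0,0,0,-0.08,0,0,0],
    [0,0,0,-0.12,0,0,0],
    [0,0,0,0,0,0,0],
    [0,0,0,0,0,0,0]
  ]
}}

```text
clock: 36.67
eef_pos: [479.6, -140.7, 343.2]
tool_rot: [-3.141, 0.0, 1.789]
force: [0.4, -0.4, -0.8]
width: 42.8
gripper_force: 0.0
```

```bash
python3 - <<'E'
from h import *
st();plan([476,-273.5,340],.222,0,10)
E
```

```text
{'clock': 36.675, 'qpos': [0.574, 0.545, -0.502, 1.985, 0.395, 0.708, 0.047], 'eef_pos': [479.617, -140.712, 343.191], 'tool_rot': [-3.141, 0.0, 1.789], 'force': [0.351, -0.431, -0.757], 'gripper_force': 0.0, 'width': 42.836}
[0, -0.0258, -0.0065, 0.0007, -0.0, 0.0, 0.0784]
[0, -0.0265, -0.0024, 0.0006, -0.0, 0.0, 0.0784]
[0, -0.0265, 0.0018, 0.0006, -0.0, 0.0, 0.0784]
[0, -0.0259, 0.0059, 0.0006, -0.0, 0.0, 0.0784]
[0, -0.0247, 0.0099, 0.0006, -0.0, 0.0, 0.0784]
[0, -0.0228, 0.0136, 0.0006, -0.0, 0.0, 0.0784]
[0, -0.0204, 0.017, 0.0006, -0.0, 0.0, 0.0784]
[0, -0.0175, 0.02, 0.0006, -0.0, 0.0, 0.0784]
[0, -0.0142, 0.0225, 0.0006, -0.0, 0.0, 0.0784]
[0, -0.0105, 0.0244, 0.0006, -0.0, 0.0, 0.0784]
```

>>> {"op": "jog_arm", "data": {
  "steps": [
    [0,-0.026,-0.0065,0,0,0,0.0785],
    [0,-0.0265,-0.0025,0,0,0,0.0785],
    [0,-0.0265,0.002,0,0,0,0.0785],
    [0,-0.026,0.006,0,0,0,0.0785],
    [0,-0.0245,0.01,0,0,0,0.0785],
    [0,-0.023,0.0135,0,0,0,0.0785],
    [0,-0.0205,0.017,0,0,0,0.0785],
    [0,-0.0175,0.02,0,0,0,0.0785],
    [0,-0.014,0.0225,0,0,0,0.0785],
    [0,-0.0105,0.0245,0,0,0,0.0785]
  ]
}}

```text
clock: 37.92
eef_pos: [475.7, -273.6, 341.5]
tool_rot: [-3.14, 0.004, 0.215]
force: [0.7, 1.5, -0.2]
width: 42.7
gripper_force: 0.0
```

>>> {"op": "jog_arm", "data": {
  "steps": [
    [0,0,0,0,0,0,0],
    [0,0,0,0,0,0,0]
  ]
}}

```text
clock: 38.17
eef_pos: [476.2, -272.5, 342.4]
tool_rot: [-3.14, 0.002, 0.223]
force: [0.4, 0.4, -0.4]
width: 42.9
gripper_force: 0.0
```

```bash
python3 - <<'E'
from h import *
st();d=snap('wrist');cv2.imwrite('pics/o7.png',ortho(d,(500,-215),150,56));plan([476.3,-273.5,240],.219,-0.2,2)
E
```

```text
{'clock': 38.175, 'qpos': [0.507, 0.565, -0.058, 1.865, 0.047, 0.715, -0.925], 'eef_pos': [476.21, -272.519, 342.42], 'tool_rot': [-3.14, 0.002, 0.223], 'force': [0.405, 0.389, -0.401], 'gripper_force': 0.0, 'width': 42.871}
[-0.2, -0.0001, 0.0012, 0.1027, -0.0004, 0.0003, 0.001]
[-0.2, -0.0002, 0.0011, 0.1027, -0.0004, 0.0003, 0.001]
```

View pics/o7.png

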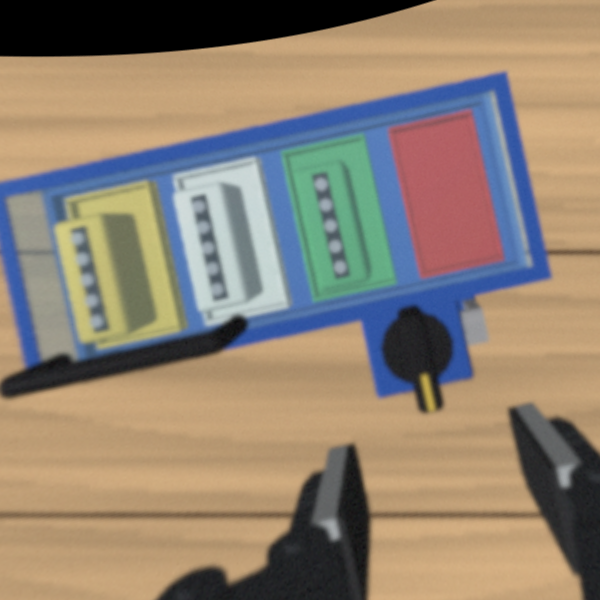

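The lid outline matches the shut picture (corner (505,73), latch (418,347)), the wing is still at released, and the cassettes are in place beneath it.

>>> {"op": "jog_arm", "data": {
  "steps": [
    [0,0,0.001,0.1,0,0,0],
    [0,0,0.001,0.1,0,0,0],
    [0,0,0,0.004,0,0,0],
    [0,0,0,0,0,0,0],
    [-1,0,0,0,0,0,0],
    [-1,0,0,0,0,0,0],
    [-1,0,0,0,0,0,0],
    [-1,0,0,0,0,0,0],
    [-1,0,0,0,0,0,0]
  ]
}}

```text
clock: 39.35
eef_pos: [477.2, -273.8, 243.5]
tool_rot: [3.141, -0.002, 0.221]
force: [-1.8, 2.5, 7.9]
width: 10.6
gripper_force: 60.6
```

>>> {"op": "jog_arm", "data": {
  "steps": [
    [-1,0,0,0,0,0,-0.079],
    [-1,0,0,0,0,0,-0.079],
    [-1,0,0,0,0,0,-0.079],
    [-1,0,0,0,0,0,-0.079],
    [-1,0,0,0,0,0,-0.079],
    [-1,0,0,0,0,0,-0.079],
    [-1,0,0,0,0,0,-0.079],
    [-1,0,0,0,0,0,-0.079],
    [-1,0,0,0,0,0,-0.079],
    [-1,0,0,0,0,0,-0.079]
  ]
}}

```text
clock: 40.6
eef_pos: [476.7, -273.3, 243.5]
tool_rot: [3.141, 0.001, 1.805]
force: [-3.2, 3.8, 9.3]
width: 10.7
gripper_force: 61.1
```

>>> {"op": "jog_arm", "data": {
  "steps": [
    [-1,0,0,0,0,0,0],
    [-1,0,0,0,0,0,0]
  ]
}}

```text
clock: 40.85
eef_pos: [476.7, -273.3, 243.5]
tool_rot: [3.141, 0.0, 1.799]
force: [-3.1, 4.4, 10.5]
width: 10.6
gripper_force: 61.0
```

>>> {"op": "jog_arm", "data": {
  "steps": [
    [0,0,0,0,0,0,0],
    [0,0,0,0,0,0,0],
    [0,0,0,0,0,0,0],
    [0,0,0,-0.08,0,0,0],
    [0,0,0,-0.12,0,0,0],
    [0,0,0,-0.1,0,0,0],
    [0,0,0,0,0,0,0],
    [0,0,0,0,0,0,0]
  ]
}}

```text
clock: 41.85
eef_pos: [476.1, -274.5, 390.9]
tool_rot: [-3.14, -0.0, 1.799]
force: [-1.0, 0.3, -0.4]
width: 42.6
gripper_force: 0.0
```

```bash
python3 - <<'E'
from h import *
st();d=snap('wrist');cv2.imwrite('pics/o8.png',ortho(d,(500,-215),150,56))
E
```

```text
{'clock': 41.85, 'qpos': [0.88, 0.565, -0.624, 1.804, 0.409, 0.906, 0.301], 'eef_pos': [476.069, -274.477, 390.86], 'tool_rot': [-3.14, -0.0, 1.799], 'force': [-0.968, 0.257, -0.354], 'gripper_force': 0.0, 'width': 42.584}
```

View pics/o8.png

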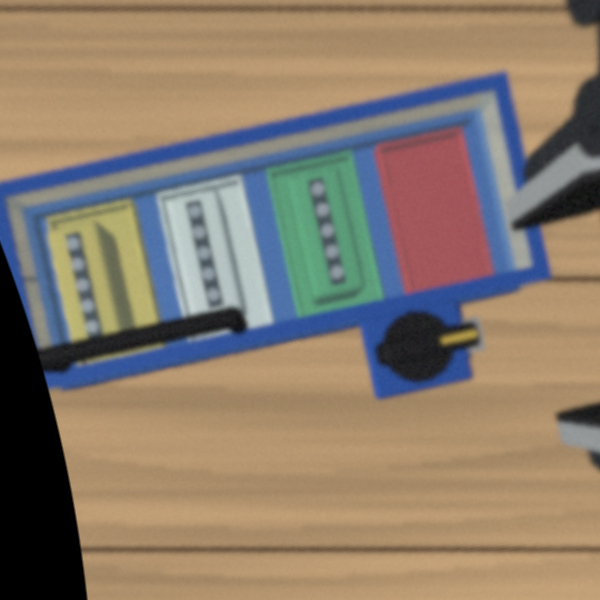

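The lid is shut, the wing at (430,340) is along the case as at the start, and the cassettes are in their trays.

```bash
python3 -c "
from cell import *
print(finish_job())"
```

```text
the job is handed in; nothing more can be done
None
```

I put the yellow, white and green cassettes in their own trays, shut the lid and turned the latch back to locked, then handed the job in (no verdict was returned); no red cassette was there, and I did not touch the drill, mallet, square or offcut.

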